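# Free a seized canister cap

### The job

The black cap of the fixed metal canister has seized. Break it loose with a short hard twist anticlockwise (seen from above), then turn it on, easily, until you feel it come up against its stop, lift it straight off and set it down gently, right way up, near the middle of the steel tray. Do not pull at it while it is still locked, do not press or force it hard against the canister or its stop, and leave the other things on the bench alone.

Things in the scene. Friction and masses are not known exactly. Their poses are not given: they have to be found in the camera images.
- canister: steel canister, 72 mm across, 100 mm high, upright on a 110 x 110 x 10 mm aluminium base plate, fixed to the bench. Origin at the centre of the plate's underside, z up, on the cap's axis. Its top 24 mm is an open neck with two inward lips (bore 42 mm) that lock the cap's lugs like a bayonet. More than 50 N between cap and canister harms the neck
- rim (a point): centre of the canister's top rim, 100 mm above the bench; the cap's head rests on it. The neck was set at any angle: its lips end, and the cap comes free, 83 to 134 degrees from the start; nothing outside shows where. There a stop halts the cap: it is felt, and at the stop and up to 6 degrees before it the cap lifts straight out
- cap: black round ribbed cap, loose, 150 g: head 56 mm across, 28 mm high; below it a metal plug, 39 mm across, 18 mm long, 1.5 mm play all round, with two lugs along the cap's +x and -x at its lower end (52 mm over the lugs, 14 mm wide, 6 mm high). Origin at the centre of the plug's underside. At the start its x axis is 105 degrees clockwise of the canister's
- cap_top (a point): centre of the cap's flat top, 46 mm above the cap's origin. On it lies a thin plain metal bar (48 x 6 x 2 mm) along the cap's x axis, over the lugs
- cap_lug (a point): point on the cap 20 mm along its +x, 18 mm above its origin. The cap turns off anticlockwise (positive about z), in more than one grasp: some 5 degrees of slack, then stuck (0.8 N m, eased by 35 degrees), then light up to the stop; it stays where left. For the break close gently (20 N), centred, then firm up to 70-80 N; then regrasp with 20 N, which slips at the stop (0.3 N m) before it harms
- tray: square steel tray, 130 x 130 mm, rim 14 mm high, walls and floor 3 mm thick; fixed. Origin at the centre of its underside. (Behind and right of the work stands furniture: a vacuum line up to 0.36 m high right of y = -0.25, a power strip and cases beyond x = 0.6)
- oring_jar: bystander: white jar with a black lid, 54 mm across, 70 mm high
- grease_tin: bystander: flat round tin, 56 mm across, 24 mm high
- hexkey_set: bystander: folding hex key set, 95 mm long

How it is judged (in metres and radians):
On the way, in this order (a step that is already met when the one before it is completed fails the run):
1. the cap is broken loose: turned anticlockwise by at least 35 degrees, still seated on the rim (x of cap_lug in the frame of canister above 0.0068 m and z of cap_lug in the frame of canister below 0.106 m), for 0.1 s.
2. the cap is turned on by at least 65 degrees in all, still seated on the rim (x of cap_lug in the frame of canister above 0.0153 m and z of cap_lug in the frame of canister below 0.106 m), for 0.1 s.
3. the cap is lifted clear of the neck, upright (z of cap in the frame of canister above 0.105 m and angle between cap's own z axis and vertical below 0.3 rad), for 0.1 s.
At the end, for the whole second after the job is handed in: The cap stands right way up (within 0.15 rad) and at rest on the floor of the tray, its axis within 45 mm of the tray's centre, released (horizontal distance between cap and tray below 0.045 m and z of cap in the frame of tray below 0.008 m and angle between cap's own z axis and vertical below 0.15 rad and linear speed of cap below 0.02 m/s); the robot touches nothing.
It fails at once if the cap is forced against the canister (neck, lips or stop) with more than 50 N (contact force between cap and canister above 50 N).
It fails at once if the cap is dropped or banged into the tray (more than 40 N) (contact force between cap and tray above 40 N).
It fails at once if a bystander is moved by more than 25 mm (distance of any of oring_jar, grease_tin, hexkey_set from where it was at the start of the episode above 0.025 m).
It also fails if it takes over 72 s, if anything falls off the work surface, if the arm or the gripper's body presses on something with over 40 N, if the wrist force passes 120 N, or if a joint passes its speed limit or range.

### The arm

A 6-joint arm with a two-finger parallel gripper is mounted at the origin on a cart in front of the work surface, level with it; the furniture and walls round the work are solid. World frame = base frame: x ahead of the robot, y to its left, z up, the work surface at z = 0. Lengths are in mm, angles in rad, forces in N, time in s.
With the tool pointing down it reaches from about 350 to 875 mm from the base axis. Payload 4.2 kg.
Tool frame: the origin (TCP) lies between the finger pads; the fingertips stand 25 mm ahead of it and the grasp point (between the pads) lies 6 mm ahead of it; z points along the fingers, y is the line along which they close (so a half turn about z gives the same grasp; the last joint's range is limited). The gripper opens to 85 mm and grips with 20 to 120 N. Pads are 22 mm wide; open, the fingers measure 114 mm over their backs; the gripper's body (76 mm by 85 mm) begins 54 mm behind the grasp point. The pads swing forward as they close: fully open they stand 13 mm farther back than shut.
Start: joints at [-1.037, 0.385, 0.008, 0, -1.194, -0.259], TCP at [169.613, -601.524, 256.312] pointing down, gripper open.
Joint ranges: [-3.14, 3.14], [-1.21, 2.06], [-1.07, 1.41], [-3.16, 2.05], [-2.99, -0.16], [-3.1, 3.1]. Speed limits (rad/s): [2.79, 2.79, 3.14, 3.14, 3.14, 3.14].

### API

Orientations are given as a unit quaternion [x, y, z, w].
In Python, from bench import arm gives the robot as it stands.
- The arm moves only by the shell command python3 -m pendant 'ROWS'. ROWS is JSON, a list of rows, each a list of 7 numbers: the shift along the tool's x, y, z in m, then the turn, a rotation vector about the tool's x, y, z in degrees, then the finger opening in m, from 0 to 0.0854. In form: [[x, y, z, wx, wy, wz, fingers], ...]. A call has 1 to 12 rows; each row shifts and turns the commanded pose from where the row before left it, along the tool's axes as they then stand; what a row does not reach is not made up. A row lasts 1/10 s, in which the tool goes at most 50 mm and 8.59 degrees, less where a joint would pass 70% of its speed; a pose out of reach is approached as far as the arm can. A call is refused whole if a number of a shift passes 0.05 or a number of a turn 8.59, either way. A call with a gripper value outside its range is refused whole. The fingers move at their own pace and stop on an object; the grip force is fixed at half the most. Time passes only in rows, so rows that do not move let the fingers close. It gives the time, the measured TCP pose, the force, the opening and the grip force at its end, in the units of the state.
- arm.read_state(): the state, without advancing time (a new reading comes with each control period).
- arm.get_image(name): name is "scene" or "top" or "wrist"; returns a dict with "image" (480x640x3 uint8, red, green, blue), "fx", "fy", "cx", "cy" (pixels), "k1" (the pictures are not rectified: a ray, as slopes to the right and down, at radius r is drawn at 1 + k1 r^2 times it, then the intrinsics apply), "xyz" and "rotation" of the camera in the world. Camera axes: x right, y down, z forward; pixel columns grow to the right and rows downward; lengths in mm; the calibration is good to about 2 mm. A picture is of the moment at which its call begins. There is no depth.
- arm.job_done(): hands the job in; it is judged then, once.
The state is a dict: "clock": time; "joints": joint angles; "joint_vel": joint speeds; "joint_efforts": joint torques, N m; "position": TCP position; "ee_rot": TCP orientation; "contact_force": force on the tool from outside, world axes, zero at the start; "wrist_torque": the same for the moment, N m; "gripper_width": finger opening in mm; "grasp_force": force on a finger pad.
Only numpy, scipy, OpenCV 4.12 (cv2) and the standard library are available. Lean on these libraries where they do the work, as an engineer would, in place of code of your own. Each camera call takes 0.05 s, during which the arm holds its last target. There are 200 camera calls.

## Working session

There is one attempt and no reset: what is moved stays moved. The work goes in short steps, Python scripts to look and compute and a shell command to move; the robot and the scene stay as the last step left them, time stands still between calls to the robot, and variables do not carry over. Pictures are saved under pics/ and viewed, at most 10 in all, crops included, and the job is handed in when it is done.

```bash
ls; mkdir -p pics; python3 - <<'E'
from bench import arm
import cv2
print(arm.read_state())
for n in("top","scene"):
    d=arm.get_image(n); cv2.imwrite(f"pics/{n}0.png",d["image"][:,:,::-1])
    print({k:v for k,v in d.items() if k!="image"})
E
```

```text
pics
{'clock': 0.0, 'joints': array([-1.03739859e+00,  3.85570579e-01,  6.60338581e-03, -5.02131674e-04,
       -1.19401404e+00, -2.58636225e-01]), 'joint_vel': array([-0.00042951, -0.00059963, -0.00016992,  0.00179357,  0.0019561 ,
        0.00103564]), 'joint_efforts': array([-7.50794379e-05, -3.92283261e+01,  1.88401705e+01,  4.18618217e+00,
       -4.59046409e-03,  1.01715943e-05]), 'position': array([ 169.46620594, -601.02300128,  255.20382351]), 'ee_rot': array([-1.36857180e-01,  9.90590160e-01,  1.09791607e-03, -2.06116549e-04]), 'contact_force': array([ 0.93610771,  0.06055363, -0.15099138]), 'wrist_torque': array([ 0.01793806,  0.0482024 , -0.04102046]), 'grasp_force': 0.0, 'gripper_width': 85.5804969796524}
{'fx': 505.42993590607125, 'fy': 505.42993590607125, 'cx': 315.82936109297583, 'cy': 246.10160705786384, 'k1': 0.025752061133131488, 'xyz': array([ 500.3020937 ,   41.47698664, 1100.97024177]), 'rotation': array([ 0.71482986, -0.69811635,  0.01766405, -0.03660354])}
{'fx': 602.1746043801785, 'fy': 602.1746043801785, 'cx': 317.7614788380126, 'cy': 236.7394364071474, 'k1': -0.04636824753121029, 'xyz': array([ 16.86815514, 515.5148799 , 791.09354957]), 'rotation': array([-0.40153905,  0.82495389, -0.36035187,  0.16841616])}
```

View pics/top0.png

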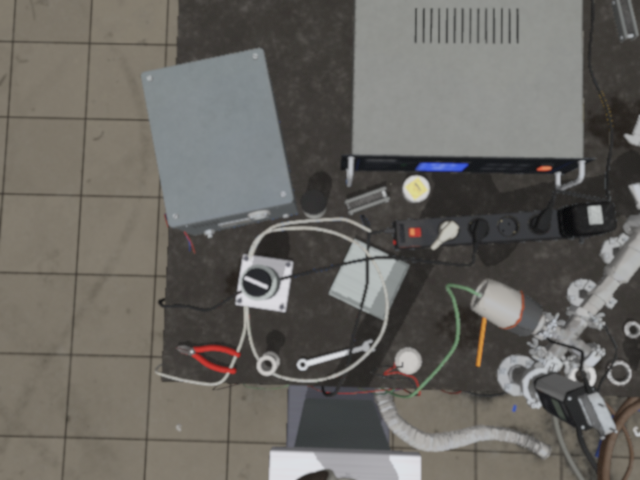

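View pics/scene0.png

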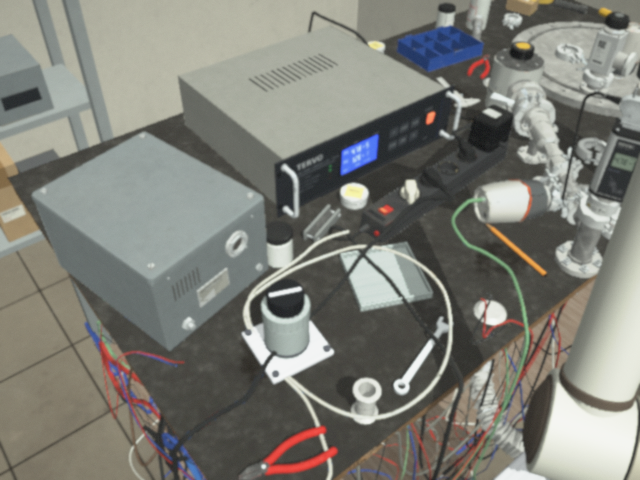

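```bash
cat > h.py <<'E'
import numpy as np, cv2
from scipy.spatial.transform import Rotation as R
def K(d): return np.array([[d["fx"],0,d["cx"]],[0,d["fy"],d["cy"]],[0,0,1]]),np.array([d["k1"],0,0,0.])
def px2w(d,uv,z):
    k,D=K(d); p=cv2.undistortPoints(np.array(uv,float).reshape(-1,1,2),k,D).reshape(-1,2)
    # (forward model: x*(1+k1 r^2))
    r=R.from_quat(d["rotation"]).apply(np.c_[p,np.ones(len(p))])
    return d["xyz"]+r*((z-d["xyz"][2])/r[:,2])[:,None]
def w2px(d,X):
    k,D=K(d); Rm=R.from_quat(d["rotation"]).as_matrix().T
    return cv2.projectPoints(np.array(X,float).reshape(-1,1,3),cv2.Rodrigues(Rm)[0],-Rm@d["xyz"],k,D)[0].reshape(-1,2)
E
python3 - <<'E'
from bench import arm
from h import *
import pickle
d=arm.get_image("top"); s=arm.get_image("scene"); pickle.dump((d,s),open("im.pkl","wb"))
a=d["image"][235:325,225:420]; b=s["image"][270:390,235:440]
cv2.imwrite("pics/t1.png",cv2.resize(a,None,fx=4,fy=4,interpolation=cv2.INTER_CUBIC)[:,:,::-1])
cv2.imwrite("pics/s1.png",cv2.resize(b,None,fx=3.9,fy=3.9,interpolation=cv2.INTER_CUBIC)[:,:,::-1])
print(px2w(d,[[260,283]],128),px2w(d,[[370,278],[265,283],[316,190],[416,188]],5))
print(px2w(s,[[286,295]],128),px2w(s,[[388,275],[353,195]],5))
E
```

```text
[[501.18216727 174.22107465 128.        ]] [[ 517.89077573  -46.72219279    5.        ]
 [ 501.55588122  180.13650362    5.        ]
 [ 707.67475457   74.56872458    5.        ]
 [ 716.26561249 -143.43586228    5.        ]]
[[497.9585892  183.90737737 128.        ]] [[ 513.55879742  -50.06538631    5.        ]
 [ 723.58667318 -148.5803783     5.        ]]
```

View pics/t1.png

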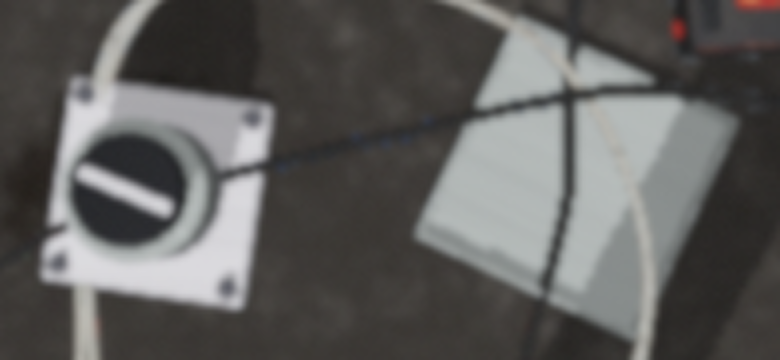

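View pics/s1.png

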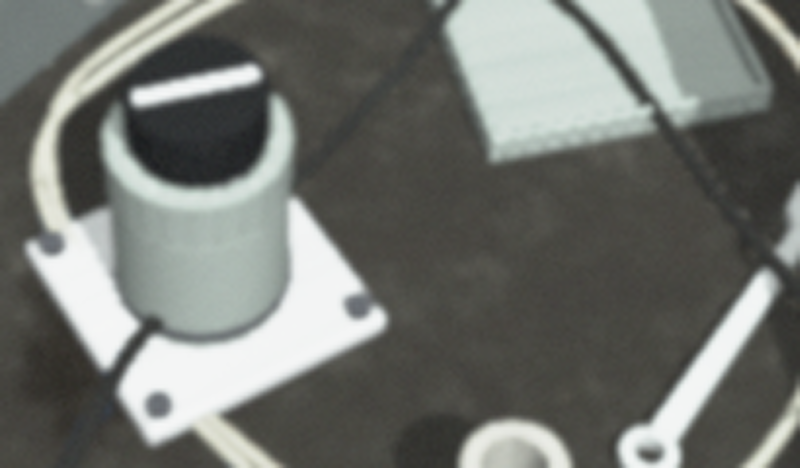

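```bash
python3 - <<'E'
from h import *
import pickle
d,s=pickle.load(open("im.pkl","rb"))
f=lambda p,z:px2w(d,(np.array(p)+.5)/4-.5+[225,235],z)
g=lambda p,z:px2w(s,(np.array(p)+.5)/3.9-.5+[235,270],z)
P=f([[72,76],[273,104],[243,309],[40,282]],10);print("plate",P,P.mean(0))
T=f([[517,15],[740,120],[637,340],[415,237]],12);print("tray",T,T.mean(0))
B=f([[78,172],[172,212]],130);v=B[0]-B[1];print("bar",B,B.mean(0),np.hypot(*v[:2]),np.degrees(np.arctan2(v[1],v[0])))
print("capc",f([[129,189]],128))
B=g([[132,100],[262,72]],130);v=B[0]-B[1];print("bar s",B,B.mean(0),np.hypot(*v[:2]),np.degrees(np.arctan2(v[1],v[0])))
P=g([[28,246],[152,445],[387,320]],10);print("plate s",P,(P[0]+P[2])/2)
E
```

```text
plate [[563.91481061 230.2332721   10.        ]
 [551.25848671 120.64438902  10.        ]
 [440.85730996 133.64037544  10.        ]
 [452.5047455  243.46810272  10.        ]] [502.1338382  181.99653482  10.        ]
tray [[ 602.32597607  -10.05480111   12.        ]
 [ 548.48022855 -130.32645938   12.        ]
 [ 430.12389863  -76.9882728    12.        ]
 [ 481.63590647   42.27180809   12.        ]] [515.64150243 -43.7744313   12.        ]
bar [[510.74982684 204.90570516 130.        ]
 [492.68903436 158.98260941 130.        ]] [501.7194306  181.94415728 130.        ] 49.346964934169094 68.53110801855482
capc [[503.19573011 180.32531414 128.        ]]
bar s [[511.68579021 205.35827049 130.        ]
 [493.15909266 158.55198207 130.        ]] [502.42244143 181.95512628 130.        ] 50.33951884633704 68.40552731130305
plate s [[561.90803712 229.48800683  10.        ]
 [451.65591049 244.61964597  10.        ]
 [441.37437971 135.41282262  10.        ]] [501.64120841 182.45041473  10.        ]
```

```bash
cat >> h.py <<'E'
def rel(st,goal,yaw_y=None):
    """tool-frame shift in m (and turn about tool z, deg) to goal mm"""
    r=R.from_quat(st["ee_rot"]); print("pos",st["position"].round(1),"shift",(r.inv().apply(np.array(goal)-st["position"])/1000).round(4))
    y=r.as_matrix()[:,1]; print("yaw_y",np.degrees(np.arctan2(y[1],y[0])).round(2),"z",r.as_matrix()[:,2].round(4))
E
python3 -m pendant '[[0,0,-0.05,0,0,0,0.085],[0,0,-0.05,0,0,0,0.085],[0,0,-0.05,0,0,0,0.085],[0,0,-0.045,0,0,0,0.085]]'
python3 -c "
from bench import arm
from h import *
rel(arm.read_state(),[470,-250,450]);rel(arm.read_state(),[502,182,450])"
```

```text
clock: 0.6
position: [169.3, -601.2, 454.1]
ee_rot: [-0.137, 0.991, -0.001, 0.0]
contact_force: [-0.1, -0.3, -0.1]
gripper_width: 84.9
grasp_force: 0.0
pos [ 169.3 -601.2  454.1] shift [-0.3847  0.2565  0.0037]
yaw_y 105.74 z [ 5.0e-04 -1.5e-03 -1.0e+00]
pos [ 169.3 -601.2  454.1] shift [-0.5327  0.6636  0.0031]
yaw_y 105.74 z [ 5.0e-04 -1.5e-03 -1.0e+00]
```

```bash

python3 -m pendant '[[-0.038,0.026,0,0,0,0,0.085],[-0.038,0.026,0,0,0,0,0.085],[-0.038,0.026,0,0,0,0,0.085],[-0.038,0.026,0,0,0,0,0.085],[-0.038,0.026,0,0,0,0,0.085],[-0.038,0.026,0,0,0,0,0.085],[-0.038,0.026,0,0,0,0,0.085],[-0.038,0.026,0,0,0,0,0.085],[-0.038,0.026,0,0,0,0,0.085],[-0.038,0.026,0,0,0,0,0.085]]'
python3 -c "
from bench import arm
from h import *
rel(arm.read_state(),[502,182,280])"
```

```text
clock: 1.6
position: [465.5, -246.4, 451.4]
ee_rot: [-0.137, 0.991, 0.0, 0.0]
contact_force: [-0.4, -0.9, -0.6]
gripper_width: 84.7
grasp_force: 0.0
pos [ 465.5 -246.4  451.4] shift [-0.1514  0.4024  0.1714]
yaw_y 105.75 z [ 3.e-04  0.e+00 -1.e+00]
```

```bash

python3 -m pendant '[[-0.0152,0.0402,0.01,0,0,0,0.085],[-0.0152,0.0402,0.01,0,0,0,0.085],[-0.0152,0.0402,0.01,0,0,0,0.085],[-0.0152,0.0402,0.015,0,0,0,0.085],[-0.0152,0.0402,0.015,0,0,0,0.085],[-0.0152,0.0402,0.02,0,0,0,0.085],[-0.0152,0.0402,0.02,0,0,0,0.085],[-0.0152,0.0402,0.02,0,0,0,0.085],[-0.0152,0.0402,0.025,0,0,0,0.085],[-0.0152,0.0402,0.025,0,0,0,0.085],[0,0,0,0,0,0,0.085]]'
python3 - <<'E'
from bench import arm
from h import *
rel(arm.read_state(),[502,182,131])
d=arm.get_image("wrist"); cv2.imwrite("pics/w1.png",d["image"][:,:,::-1])
print(d["xyz"],d["rotation"],w2px(d,[[502,182,130],[510.9,204.2,130],[493.2,159.8,130]]))
E
```

```text
clock: 2.7
position: [500.5, 183.2, 276.7]
ee_rot: [-0.139, 0.99, -0.001, -0.004]
contact_force: [-0.2, -0.3, -0.9]
gripper_width: 84.9
grasp_force: 0.0
pos [500.5 183.2 276.7] shift [-0.0022 -0.0014  0.1457]
yaw_y 105.99 z [-0.007  -0.0032 -1.    ]
[431.81823141 165.29380814 394.79603215] [0.59610253 0.79079266 0.11060857 0.08411004] [[315.34665397 238.27515896]
 [338.39843166 255.5093563 ]
 [291.58873623 220.6560921 ]]
```

View pics/w1.png

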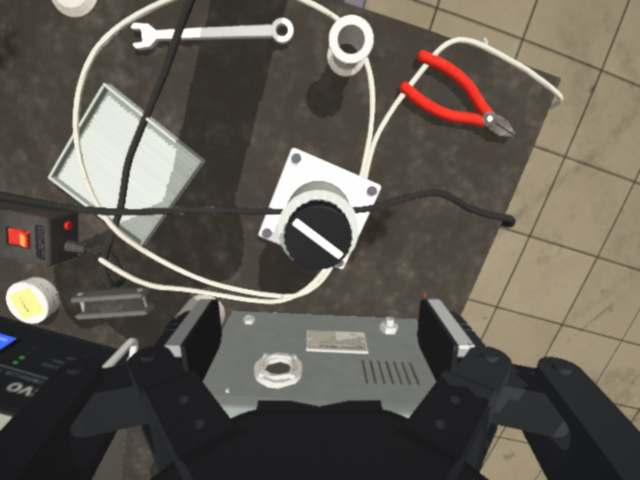

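```bash

python3 -m pendant '[[-0.0015,-0.0015,0.03,0,0,0,0.085],[0,0,0.03,0,0,0,0.085],[0,0,0,0,0,0,0.085],[0,0,0,0,0,0,0.085]]'
cat >> h.py <<'E'
def bar(d,guess,half=40):
    im=d["image"].min(2); u,v=np.round(w2px(d,[guess])[0]).astype(int)
    m=(im[v-half:v+half,u-half:u+half]>150).astype(np.uint8)
    n,l,s,c=cv2.connectedComponentsWithStats(m)
    i=min(range(1,n),key=lambda i:np.hypot(*(c[i]-half))+1000*(s[i,4]<20))
    ys,xs=np.nonzero(l==i); q=np.c_[xs,ys]+[u-half,v-half]
    W=px2w(d,q,130)[:,:2]; ctr=W.mean(0); w,V=np.linalg.eigh(np.cov(W.T)); a=V[:,1]
    print("bar n",len(q),"ctr",ctr.round(1),"len",np.ptp((W-ctr)@a).round(1),"wid",np.ptp((W-ctr)@V[:,0]).round(1),"ang",np.degrees(np.arctan2(a[1],a[0])).round(1)%180)
E
python3 - <<'E'
from bench import arm
from h import *
rel(arm.read_state(),[502,182,131])
d=arm.get_image("wrist"); cv2.imwrite("pics/w2.png",d["image"][:,:,::-1])
bar(d,[502,182,130]);
import pickle
for e in pickle.load(open("im.pkl","rb")): bar(e,[502,182,130],20)
E
```

```text
clock: 3.15
position: [504.5, 178.3, 222.5]
ee_rot: [-0.137, 0.991, -0.0, 0.001]
contact_force: [0.9, -0.4, 1.6]
gripper_width: 85.2
grasp_force: 0.0
pos [504.5 178.3 222.5] shift [0.0015 0.0043 0.0915]
yaw_y 105.72 z [ 1.2e-03 -3.0e-04 -1.0e+00]
bar n 734 ctr [501.5 183.3] len 48.4 wid 6.9 ang 68.0
bar n 95 ctr [502.4 181.7] len 47.7 wid 7.5 ang 68.1
bar n 157 ctr [503.1 182.2] len 48.8 wid 9.3 ang 67.9
```

```bash

python3 -m pendant '[[0.001,0.0035,0.03,0,0,0,0.085],[0,0,0.03,0,0,0,0.085],[0,0,0.012,0,0,0,0.085],[0,0,0,0,0,0,0.085],[0,0,0,0,0,0,0.085],[0,0,0,0,0,0,0.085]]'
python3 - <<'E'
from bench import arm
from h import *
rel(arm.read_state(),[502.2,182.4,128.5])
d=arm.get_image("wrist"); cv2.imwrite("pics/w3.png",d["image"][:,:,::-1])
bar(d,[502,182,130],70); rel(arm.read_state(),[502.2,182.4,128.5])
E
```

```text
clock: 3.8
position: [503.1, 182.7, 151.3]
ee_rot: [-0.137, 0.991, 0.001, 0.002]
contact_force: [0.2, -0.7, 0.9]
gripper_width: 85.1
grasp_force: 0.0
pos [503.1 182.7 151.3] shift [ 0.001  -0.      0.0228]
yaw_y 105.76 z [ 0.0033  0.0019 -1.    ]
bar n 1378 ctr [501.4 183.6] len 47.9 wid 6.7 ang 68.0
pos [502.9 182.6 151. ] shift [ 0.0008 -0.      0.0225]
yaw_y 105.76 z [ 0.0029  0.0017 -1.    ]
```

View pics/w3.png

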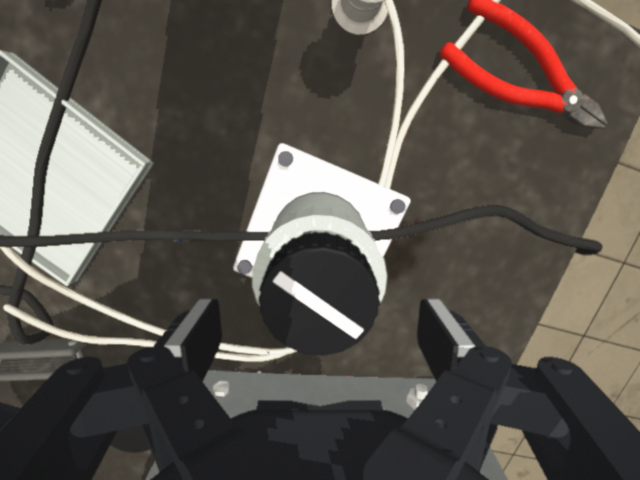

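```bash

python3 -m pendant '[[0.0008,0,0.012,0,0,0,0.085],[0,0,0.010,0,0,0,0.085],[0,0,0,0,0,0,0.07],[0,0,0,0,0,0,0.063],[0,0,0,0,0,0,0.06],[0,0,0,0,0,0,0.06],[0,0,0,0,0,0,0.06],[0,0,0,0,0,0,0.06]]'
python3 -c "
from bench import arm
from h import *
rel(arm.read_state(),[502.2,182.4,128.5])"
```

```text
clock: 4.65
position: [501.3, 181.9, 127.5]
ee_rot: [-0.137, 0.991, 0.0, 0.0]
contact_force: [0.7, 0.2, -0.0]
gripper_width: 59.9
grasp_force: 0.0
pos [501.3 181.9 127.5] shift [-0.001   0.0002 -0.001 ]
yaw_y 105.75 z [ 3.e-04  3.e-04 -1.e+00]
```

```bash

python3 -m pendant '[[-0.0005,0,0,0,0,0,0.058],[0,0,0,0,0,0,0.057],[0,0,0,0,0,0,0.056],[0,0,0,0,0,0,0.056]]'
python3 -m pendant '[[0,0,0,0,0,0,0.0555],[0,0,0,0,0,0,0.0555],[0,0,0,0,0,0,0.0555]]'
python3 -m pendant '[[0,0,0,0,0,0,0.054],[0,0,0,0,0,0,0.054],[0,0,0,0,0,0,0.054]]'
```

```text
clock: 5.05
position: [501.7, 182.1, 127.4]
ee_rot: [-0.137, 0.991, 0.0, 0.0]
contact_force: [-0.5, 0.3, -0.2]
gripper_width: 56.1
grasp_force: 0.4
clock: 5.35
position: [501.7, 182.1, 127.5]
ee_rot: [-0.137, 0.991, 0.0, 0.0]
contact_force: [-1.2, 0.8, 2.3]
gripper_width: 55.7
grasp_force: 8.8
clock: 5.65
position: [501.8, 182.1, 127.7]
ee_rot: [-0.137, 0.991, 0.0, 0.0]
contact_force: [-1.6, 1.3, 4.3]
gripper_width: 54.6
grasp_force: 42.0
```

```bash

python3 -m pendant '[[0,0,0,0,0,0,0.051],[0,0,0,0,0,0,0.048],[0,0,0,0,0,0,0.045]]'
python3 -m pendant '[[0,0,0,0,0,-5,0.045],[0,0,0,0,0,-5,0.045]]'
python3 -c "
from bench import arm
from h import *
s=arm.read_state();print(s['wrist_torque'],s['contact_force'])
rel(s,[502,182.2,127.5])"
```

```text
clock: 5.95
position: [501.8, 182.1, 127.9]
ee_rot: [-0.137, 0.991, 0.0, 0.0]
contact_force: [-1.8, 1.0, 6.2]
gripper_width: 54.2
grasp_force: 61.9
clock: 6.15
position: [502.0, 182.0, 127.9]
ee_rot: [-0.223, 0.975, 0.0, 0.001]
contact_force: [-1.0, 0.1, 4.7]
gripper_width: 54.1
grasp_force: 62.1
[-0.00776598  0.20084606 -0.83900601] [-0.97481632  0.09379433  4.69690956]
pos [502.  182.  127.9] shift [-0.0001  0.0002  0.0004]
yaw_y 115.78 z [ 9.e-04  8.e-04 -1.e+00]
```

Wrist torque −0.84 N·m: the cap is at breakaway. On with the twist.

```bash

python3 -m pendant '[[0,0,0,0,0,-8,0.045],[0,0,0,0,0,-8,0.045],[0,0,0,0,0,-8,0.045]]'
python3 -c "
from bench import arm
from h import *
s=arm.read_state();print(s['wrist_torque'],s['contact_force'])
rel(s,[502,182.2,127.5])
bar(arm.get_image('wrist'),[502,182,130],70)
bar(arm.get_image('scene'),[502,182,130],20)
bar(arm.get_image('top'),[502,182,130],20)"
```

```text
clock: 6.45
position: [503.6, 182.0, 128.0]
ee_rot: [-0.423, 0.906, -0.0, 0.002]
contact_force: [-1.1, 3.0, 1.9]
gripper_width: 54.1
grasp_force: 64.7
[0.50503583 0.34675149 0.2188644 ] [-1.09383725  3.04894987  1.90972015]
pos [503.6 182.  128. ] shift [0.0009 0.0014 0.0005]
yaw_y 140.02 z [ 4.2e-03  9.0e-04 -1.0e+00]
bar n 1642 ctr [503.6 182.8] len 47.4 wid 6.5 ang 102.2
bar n 41 ctr [534.6 192.3] len 20.5 wid 7.2 ang 137.7
bar n 112 ctr [473.8 157.6] len 36.3 wid 22.8 ang 107.2
```

```bash

python3 -m pendant '[[0,0,0,0,0,-4,0.045],[0,0,0,0,0,-3,0.045],[0,0,0,0,0,0,0.045],[0,0,0,0,0,0,0.045]]'
cat > st.py <<'E'
from bench import arm
from h import *
s=arm.read_state();print("tq",s['wrist_torque'].round(2),"F",s['contact_force'].round(1),"g",round(s['grasp_force'],1),"w",round(s['gripper_width'],1),"q6",np.degrees(s['joints'][5]).round(1))
rel(s,[502,182.2,127.5])
bar(arm.get_image('wrist'),[502,182,130],70)
E
python3 st.py
```

```text
clock: 7.0
position: [502.9, 182.0, 128.0]
ee_rot: [-0.474, 0.88, -0.0, 0.001]
contact_force: [5.3, -3.6, 4.3]
gripper_width: 54.3
grasp_force: 64.9
tq [-0.8  -1.39  0.04] F [ 5.3 -3.6  4.3] g 64.9 w 54.3 q6 -70.8
pos [502.9 182.  128. ] shift [0.0003 0.0009 0.0005]
yaw_y 146.62 z [ 2.7e-03  4.0e-04 -1.0e+00]
bar n 1621 ctr [503.  182.7] len 47.2 wid 6.3 ang 108.9
```

```bash

python3 -m pendant '[[0,0,0,0,0,0,0.07],[0,0,0,0,0,0,0.07],[0,0,0,0,0,0,0.07]]'; python3 st.py
python3 -m pendant '[[0,0.0005,0,0,0,0,0.058],[0,0,0,0,0,0,0.056],[0,0,0,0,0,0,0.055],[0,0,0,0,0,0,0.055],[0,0,0,0,0,0,0.055]]'; python3 st.py
```

```text
clock: 7.35
position: [500.6, 181.7, 126.5]
ee_rot: [-0.475, 0.88, 0.0, -0.001]
contact_force: [0.7, 0.2, 0.1]
gripper_width: 70.1
grasp_force: 0.0
tq [-0.   -0.07  0.02] F [0.7 0.2 0.1] g 0.0 w 70.1 q6 -70.7
pos [500.6 181.7 126.5] shift [-0.0012 -0.0009 -0.001 ]
yaw_y 146.68 z [-2.4e-03 -9.0e-04 -1.0e+00]
bar n 1630 ctr [504.3 182.9] len 47.7 wid 5.9 ang 108.6
clock: 7.9
position: [501.7, 182.0, 127.7]
ee_rot: [-0.475, 0.88, -0.0, 0.0]
contact_force: [3.3, -2.6, 2.8]
gripper_width: 55.5
grasp_force: 20.3
tq [-1.21 -1.06 -0.05] F [ 3.3 -2.6  2.8] g 20.3 w 55.5 q6 -70.7
pos [501.7 182.  127.7] shift [-0.0003 -0.0001  0.0002]
yaw_y 146.74 z [ 1.e-03 -2.e-04 -1.e+00]
bar n 1657 ctr [501.7 182.8] len 47.6 wid 6.4 ang 109.6
```

```bash

python3 -m pendant '[[0,0,0,0,0,-4,0.055],[0,0,0,0,0,-4,0.055],[0,0,0,0,0,-4,0.055],[0,0,0,0,0,-4,0.055],[0,0,0,0,0,-4,0.055],[0,0,0,0,0,-4,0.055],[0,0,0,0,0,-4,0.055],[0,0,0,0,0,-4,0.055],[0,0,0,0,0,0,0.055]]'; python3 st.py
```

```text
clock: 8.85
position: [501.5, 182.8, 127.5]
ee_rot: [-0.699, 0.715, 0.0, 0.001]
contact_force: [1.6, -0.6, 2.2]
gripper_width: 55.2
grasp_force: 20.5
tq [-0.2  -0.4   0.01] F [ 1.6 -0.6  2.2] g 20.5 w 55.2 q6 -38.7
pos [501.5 182.8 127.5] shift [ 0.0006 -0.0005  0.    ]
yaw_y 178.75 z [ 8.e-04  1.e-03 -1.e+00]
bar n 1701 ctr [501.4 184.2] len 47.9 wid 6.5 ang 141.7
```

```bash
cat > tq.py <<'E'
from bench import arm
s=arm.read_state();print("tq",s['wrist_torque'].round(2),"F",s['contact_force'].round(1))
E
P="python3 -m pendant"; Q(){ python3 tq.py; }
$P '[[0,0,0,0,0,-4,0.055],[0,0,0,0,0,-3,0.055]]' >/dev/null;Q
$P '[[0,0,0,0,0,-2,0.055],[0,0,0,0,0,-2,0.055]]'>/dev/null;Q
$P '[[0,0,0,0,0,-2,0.055],[0,0,0,0,0,-2,0.055]]'>/dev/null;Q
python3 st.py
```

```text
tq [-0.03 -0.41 -0.09] F [ 1.4 -0.3  3.2]
tq [-0.14 -0.46 -0.16] F [1.4 0.2 1.7]
tq [-0.13 -0.44 -0.05] F [ 1.8 -0.5  1.5]
tq [-0.13 -0.44 -0.05] F [ 1.8 -0.5  1.5] g 20.6 w 55.5 q6 -23.7
pos [501.5 182.8 127.6] shift [ 0.0006 -0.0003  0.0001]
yaw_y -166.27 z [ 9.e-04  1.e-03 -1.e+00]
bar n 1750 ctr [501.3 184.3] len 47.9 wid 6.5 ang 156.6
```

```bash

P="python3 -m pendant"; Q(){ python3 tq.py; }
$P '[[0,0,0,0,0,-2,0.055],[0,0,0,0,0,-2,0.055]]' >/dev/null;Q
$P '[[0,0,0,0,0,-2,0.055],[0,0,0,0,0,-2,0.055]]'>/dev/null;Q
$P '[[0,0,0,0,0,-2,0.055],[0,0,0,0,0,-2,0.055]]'>/dev/null;Q
python3 st.py
```

```text
tq [-0.11 -0.43 -0.08] F [ 1.3 -0.2  2.7]
tq [-0.21 -0.56 -0.13] F [2.4 0.8 2.2]
tq [-0.19 -0.59 -0.15] F [ 2.6 -0.8  2.2]
tq [-0.19 -0.59 -0.15] F [ 2.6 -0.8  2.2] g 20.6 w 55.1 q6 -11.7
pos [501.6 182.7 127.6] shift [ 0.0006 -0.0001  0.0001]
yaw_y -154.29 z [ 1.1e-03  9.0e-04 -1.0e+00]
bar n 1781 ctr [501.5 184.3] len 47.9 wid 6.5 ang 168.7
```

```bash

P="python3 -m pendant"; Q(){ python3 tq.py; }
$P '[[0,0,0,0,0,-2,0.055],[0,0,0,0,0,-2,0.055]]' >/dev/null;Q
$P '[[0,0,0,0,0,-2,0.055],[0,0,0,0,0,-2,0.055]]'>/dev/null;Q
$P '[[0,0,0,0,0,-2,0.055],[0,0,0,0,0,-2,0.055]]'>/dev/null;Q
python3 st.py
```

```text
tq [-0.16 -0.64 -0.06] F [ 2.9 -0.9  3.1]
tq [-0.22 -0.66 -0.07] F [3.  0.2 2.3]
tq [-0.18 -0.73 -0.07] F [ 3.2 -0.2  2. ]
tq [-0.18 -0.73 -0.07] F [ 3.2 -0.2  2. ] g 20.6 w 55.3 q6 0.3
pos [501.8 182.7 127.6] shift [0.0005 0.0001 0.0001]
yaw_y -142.3 z [ 0.0014  0.001  -1.    ]
bar n 1802 ctr [501.7 184.4] len 48.0 wid 6.6 ang 0.9000000000000057
```

```bash

P="python3 -m pendant"; Q(){ python3 tq.py; }
$P '[[0,0,0,0,0,-2,0.055],[0,0,0,0,0,-2,0.055]]' >/dev/null;Q
$P '[[0,0,0,0,0,-2,0.055],[0,0,0,0,0,-2,0.055]]'>/dev/null;Q
$P '[[0,0,0,0,0,-2,0.055],[0,0,0,0,0,-2,0.055]]'>/dev/null;Q
python3 st.py
```

```text
tq [-0.17 -0.78 -0.13] F [ 2.5 -0.1  1.5]
tq [-1.04 -0.91 -0.28] F [ 2.4 -3.2  2.1]
tq [ 0.46  0.54 -0.47] F [-1.1  2.   5.2]
tq [ 0.46  0.54 -0.47] F [-1.1  2.   5.2] g 20.3 w 55.1 q6 12.2
pos [500.9 182.2 127.5] shift [ 0.0008 -0.0007 -0.    ]
yaw_y -130.46 z [-8.e-04  4.e-04 -1.e+00]
bar n 1823 ctr [501.7 183.4] len 47.8 wid 6.6 ang 10.300000000000011
```

```bash

P="python3 -m pendant"; Q(){ python3 tq.py; }
$P '[[0,0,0,0,0,2,0.055],[0,0,0,0,0,0,0.0545],[0,0,0,0,0,0,0.0545]]' >/dev/null;python3 st.py
$P '[[0,0,-0.001,0,0,0,0.0545],[0,0,-0.001,0,0,0,0.0545]]';Q
$P '[[0,0,-0.001,0,0,0,0.0545],[0,0,0,0,0,0,0.0545]]';Q; python3 st.py
```

```text
tq [-0.37  0.12 -0.06] F [ 0.4 -0.4  4.7] g 30.8 w 55.2 q6 10.3
pos [501.  182.2 127.5] shift [ 0.0007 -0.0007  0.    ]
yaw_y -132.27 z [-4.e-04 -3.e-04 -1.e+00]
bar n 1812 ctr [501.8 183.3] len 47.9 wid 6.5 ang 8.800000000000011
clock: 12.05
position: [500.5, 182.2, 128.3]
ee_rot: [0.933, -0.361, -0.001, 0.0]
contact_force: [0.5, 1.1, -3.0]
gripper_width: 55.0
grasp_force: 31.0
tq [ 0.16 -0.24 -0.02] F [ 0.5  1.1 -3. ]
clock: 12.25
position: [500.7, 182.1, 129.8]
ee_rot: [0.933, -0.361, -0.001, 0.001]
contact_force: [0.0, -0.2, -2.1]
gripper_width: 55.2
grasp_force: 31.0
tq [ 0.04  0.   -0.01] F [ 0.  -0.2 -2.1]
tq [ 0.04  0.   -0.01] F [ 0.  -0.2 -2.1] g 31.0 w 55.2 q6 10.3
pos [500.7 182.1 129.8] shift [ 0.0009 -0.001   0.0023]
yaw_y -132.27 z [-1.5e-03 -6.0e-04 -1.0e+00]
bar n 1815 ctr [500.5 184.2] len 48.9 wid 6.7 ang 8.800000000000011
```

```bash

P="python3 -m pendant"; Q(){ python3 tq.py; }
$P '[[0,0,-0.002,0,0,0,0.0545],[0,0,-0.002,0,0,0,0.0545],[0,0,0,0,0,0,0.0545]]'>/dev/null;Q
$P '[[0,0,-0.004,0,0,0,0.0545],[0,0,-0.005,0,0,0,0.0545]]'>/dev/null;Q
$P '[[0,0,-0.006,0,0,0,0.0545],[0,0,-0.008,0,0,0,0.0545]]'>/dev/null;Q
$P '[[0,0,-0.02,0,0,0,0.0545],[0,0,-0.025,0,0,0,0.0545],[0,0,-0.025,0,0,0,0.0545],[0,0,0,0,0,0,0.0545],[0,0,0,0,0,0,0.0545]]'; Q
python3 - <<'E'
from bench import arm
from h import *
s=arm.read_state(); rel(s,[515.6,-43.8,229])
d=arm.get_image("wrist"); cv2.imwrite("pics/w4.png",d["image"][:,:,::-1])
E
```

```text
tq [ 0.01  0.   -0.04] F [ 0.2 -0.5 -3.4]
tq [ 0.03 -0.05  0.01] F [ 0.2  0.3 -1.7]
tq [ 0.04 -0.02  0.  ] F [-0.4 -0.6 -1.9]
clock: 13.5
position: [501.0, 182.3, 227.7]
ee_rot: [0.933, -0.361, 0.0, -0.001]
contact_force: [-0.4, 0.5, -2.6]
gripper_width: 55.2
grasp_force: 31.2
tq [-0.03  0.02  0.02] F [-0.4  0.5 -2.6]
pos [501.  182.3 227.7] shift [ 0.1629  0.1575 -0.0015]
yaw_y -132.28 z [ 6.0e-04  1.2e-03 -1.0e+00]
```

View pics/w4.png

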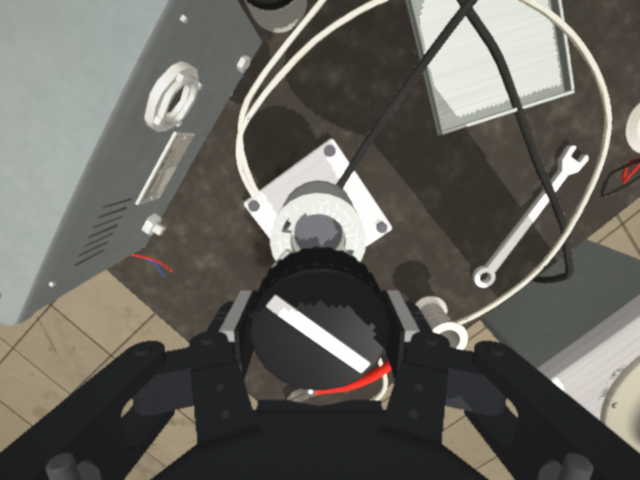

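```bash

P="python3 -m pendant"
$P '[[0.0136,0.0131,0,0,0,0,0.0545],[0.0272,0.0262,0,0,0,0,0.0545],[0.0272,0.0262,0,0,0,0,0.0545],[0.0272,0.0262,0,0,0,0,0.0545],[0.0272,0.0262,0,0,0,0,0.0545],[0.0272,0.0262,0,0,0,0,0.0545],[0.0136,0.0131,0,0,0,0,0.0545],[0,0,0.03,0,0,0,0.0545],[0,0,0.04,0,0,0,0.0545],[0,0,0.04,0,0,0,0.0545],[0,0,0.03,0,0,0,0.0545],[0,0,0,0,0,0,0.0545]]'>/dev/null
$P '[[0,0,0,0,0,0,0.0545],[0,0,0.015,0,0,0,0.0545],[0,0,0.005,0,0,0,0.0545],[0,0,0,0,0,0,0.0545],[0,0,0,0,0,0,0.0545]]'
python3 - <<'E'
from bench import arm
from h import *
s=arm.read_state(); rel(s,[515.6,-43.8,48.5]); print(s["contact_force"])
a,b=(arm.get_image(n)["image"] for n in("scene","wrist")); cv2.imwrite("pics/s5.png",np.hstack([cv2.resize(a[180:380,250:530],(400,286)),cv2.resize(b,(400,286))])[:,:,::-1])
E
```

```text
clock: 15.25
position: [517.1, -43.7, 68.5]
ee_rot: [0.933, -0.36, 0.001, -0.001]
contact_force: [0.1, 0.2, -1.9]
gripper_width: 55.0
grasp_force: 31.2
pos [517.1 -43.7  68.5] shift [-0.0011  0.0011  0.02  ]
yaw_y -132.24 z [ 2.2e-03  3.0e-04 -1.0e+00]
[ 0.08321745  0.17327634 -1.93195062]
```

View pics/s5.png

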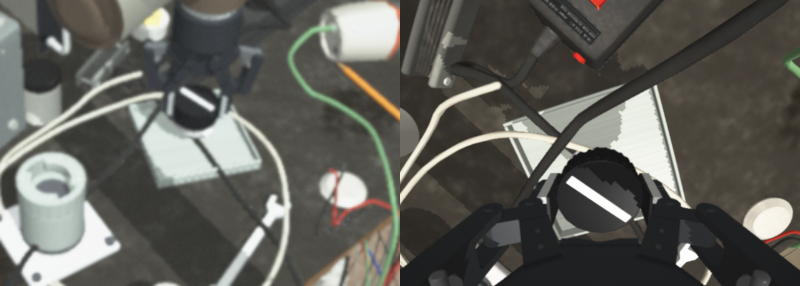

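```bash

P="python3 -m pendant"; Q(){ python3 tq.py; }
$P '[[0,0,0.006,0,0,0,0.0545],[0,0,0.006,0,0,0,0.0545],[0,0,0.003,0,0,0,0.0545],[0,0,0,0,0,0,0.0545],[0,0,0,0,0,0,0.0545]]';Q
$P '[[0,0,0.001,0,0,0,0.0545],[0,0,0.001,0,0,0,0.0545],[0,0,0,0,0,0,0.0545]]'>/dev/null;Q
$P '[[0,0,0.001,0,0,0,0.0545],[0,0,0,0,0,0,0.0545]]'>/dev/null;Q
$P '[[0,0,0.001,0,0,0,0.0545],[0,0,0,0,0,0,0.0545]]';Q
```

```text
clock: 15.85
position: [516.3, -43.8, 52.1]
ee_rot: [0.933, -0.36, -0.0, 0.0]
contact_force: [0.0, 1.2, -1.2]
gripper_width: 55.0
grasp_force: 31.2
tq [-0.02 -0.02  0.05] F [ 0.   1.2 -1.2]
tq [-0.02 -0.    0.01] F [-0.2 -0.9 -2.3]
tq [ 0.01  0.01 -0.02] F [ 0.2  0.5 -1.4]
clock: 16.55
position: [516.5, -43.8, 48.5]
ee_rot: [0.933, -0.36, 0.0, -0.0]
contact_force: [-0.2, -1.2, 0.5]
gripper_width: 55.2
grasp_force: 31.4
tq [-0.1   0.06  0.  ] F [-0.2 -1.2  0.5]
```

```bash

P="python3 -m pendant"; Q(){ python3 tq.py; }
$P '[[0,0,0.0005,0,0,0,0.0545],[0,0,0,0,0,0,0.0545]]'>/dev/null;Q
$P '[[0,0,0,0,0,0,0.0555],[0,0,0,0,0,0,0.0565],[0,0,0,0,0,0,0.058],[0,0,0,0,0,0,0.065],[0,0,0,0,0,0,0.08],[0,0,0,0,0,0,0.08],[0,0,0,0,0,0,0.08]]'
$P '[[0,0,-0.01,0,0,0,0.08],[0,0,-0.03,0,0,0,0.08],[0,0,-0.04,0,0,0,0.08],[0,0,-0.04,0,0,0,0.08],[0,0,-0.04,0,0,0,0.08],[0,0,0,0,0,0,0.08],[0,0,0,0,0,0,0.08]]'
python3 - <<'E'
from bench import arm
from h import *
s=arm.read_state(); rel(s,[515.6,-43.8,48.5]); print(s["contact_force"])
d=arm.get_image("scene");a,b=(d["image"],arm.get_image("wrist")["image"]); cv2.imwrite("pics/s6.png",np.hstack([cv2.resize(a[180:380,250:530],(400,286)),cv2.resize(b,(400,286))])[:,:,::-1])
print(w2px(d,[[516,-44,49]]),(w2px(d,[[516,-44,49]])-[250,180])/.7)
E
```

```text
tq [-0.14  0.48 -0.02] F [-1.3 -0.2  4.2]
clock: 17.45
position: [516.3, -43.8, 47.7]
ee_rot: [0.933, -0.36, -0.0, 0.0]
contact_force: [-0.5, 0.1, 0.3]
gripper_width: 80.1
grasp_force: 0.0
clock: 18.15
position: [516.5, -43.7, 209.4]
ee_rot: [0.933, -0.361, 0.001, -0.001]
contact_force: [0.2, 0.2, -0.3]
gripper_width: 79.8
grasp_force: 0.0
pos [516.5 -43.7 209.4] shift [-0.0008  0.0011  0.1609]
yaw_y -132.27 z [ 0.0031  0.0011 -1.    ]
[ 0.2416001   0.21095627 -0.33347914]
[[386.81049745 258.40359214]] [[195.44356779 112.00513163]]
```

View pics/s6.png

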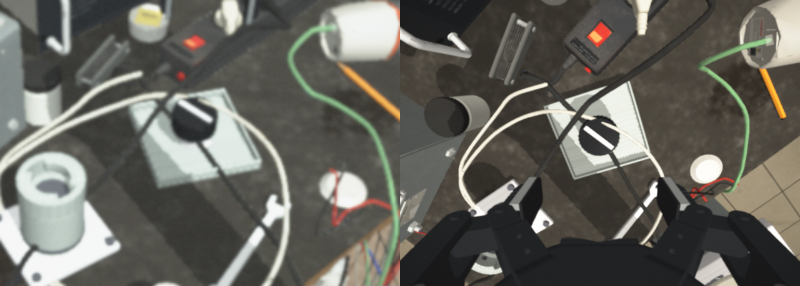

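The cap stands upright in the middle of the tray: its top is at about (195,112) in the left half of the picture, as predicted. The gripper is clear of it and the bystanders look undisturbed.

```bash
python3 -c "
from bench import arm
print(arm.job_done())"
```

```text
the job is handed in; nothing more can be done
None
```

The job is handed in, with no verdict returned: I broke the cap loose, turned it about 122° until I felt the stop, lifted it straight off, and set it down upright and released near the middle of the tray; the bystanders looked undisturbed.

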